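Lock the headphone amp in the work clamp

ROBOT

A 6-joint arm with a two-finger parallel gripper is mounted at the origin on a cart in front of the work surface, level with it; the furniture and walls round the work are solid. World frame = base frame: x ahead of the robot, y to its left, z up, the work surface at z = 0. Lengths are in m, angles in degrees, forces in N, time in s.
With the tool pointing down it reaches from about 0.275 to 0.725 m from the base axis. Payload 15.9 kg.
Tool frame: the origin (TCP) lies midway between the tips of the shut fingers; the grasp point (between the pads) lies 19 mm behind it; z points along the fingers, y is the line along which they close (so a half turn about z gives the same grasp; the last joint's range is limited). The gripper opens to 85 mm and grips with 20 to 120 N. Pads are 22 mm wide; open, the fingers measure 114 mm over their backs; the gripper's body (76 mm by 85 mm) begins 54 mm behind the grasp point. The pads swing forward as they close: fully open they stand 13 mm farther back than shut.
Start: joints at [-63.827, 12.198, -1.971, 75.831, 0, 90], TCP at [0.221, -0.449, 0.231] pointing down, gripper open.
Joint ranges: [-170.91, 170.91], [-42.67, 98.43], [-65.05, 77.54], [-120.47, 116.71], [-90, 82.35], [-180, 180]. Speed limits (degrees/s): [108.29, 108.29, 136.94, 147.25, 180, 180].

INTERFACE

Orientations are given as [roll, pitch, yaw] about the fixed x, y, z axes, in that order (R = Rz(yaw) Ry(pitch) Rx(roll)).
In Python, from rig import ctrl, capture, camera_params, ticket, readout gives the robot as it stands. Calls block until the motion is done:
- ctrl.movep(position, orientation): joint-space move of the TCP to a pose.
- ctrl.move_straight(position, rotation=None, max_speed=0.15, until_force=None): straight line of the TCP; rotation=None keeps the orientation; max_speed is the mean speed in m/s. With until_force (N) it stops when the force on the tool has changed by that much, and returns True; else False.
- ctrl.movej(angles): joint-space move.
- ctrl.gripper_to(opening, force=None): opening from 0.0 (shut) to 1.0 (fully open); force is the grip in N (None keeps the last); returns when the fingers have stopped.
- ctrl.pause(seconds).
- ctrl.solve_ik(position, orientation): joint angles nearest the present ones, or None.
- capture(name): name is "side" or "top" or "wrist"; returns (picture, depth): 384x512x3 uint8, red, green, blue; 384x512 float32, m along the optical axis (not along the pixel's ray), 0 where there is no reading.
- camera_params(name): a dict with "camera_matrix" (3x3 intrinsics, pixels), "R" (3x3) and "t" (3): a world point X has camera coordinates R X + t. Camera axes: x right, y down, z forward; pixel columns grow to the right and rows downward; lengths in m; the calibration is good to about 2 mm. A picture is of the moment at which its call begins: read the wrist's pose just before it. camera_params takes no time and is no camera call; for the wrist camera it gives the pose at the moment of the call.
A pose or a line that the arm cannot do raises ctrl.MotionError and nothing moves.
- ticket.sign_off(): hands the job in; it is judged then, once.
Readings, each from a call of its own:
- readout.get_t(): time.
- readout.get_qpos(): joint angles.
- readout.get_qd(): joint speeds.
- readout.get_joint_efforts(): joint torques, N m.
- readout.get_position(): TCP position.
- readout.get_tcp_rot(): TCP orientation.
- readout.get_contact_force(): force on the tool from outside, world axes, zero at the start.
- readout.get_wrist_torque(): the same for the moment, N m.
- readout.get_opening(): opening from 0.0 (shut) to 1.0 (fully open).
- readout.get_grip_force(): force on a finger pad.
Only numpy, scipy, OpenCV 4.12 (cv2) and the standard library are available. Lean on these libraries where they do the work, as an engineer would, in place of code of your own. Each camera call takes 0.05 s, during which the arm holds its last target. There are 200 camera calls.

TASK

The headphone amp is about to be taken apart. It lies loose on the work clamp, whose sliding jaw is still locked where the last job left it: loosen the red clamp knob, slide the jaw up until the amp sits square and is pressed a few millimetres back into the sprung pad, then tighten the knob all the way so that the jaw stays locked and keeps the amp held. Leave the screwdriver, the USB stick and the switch tester lying where they are.

Things in the scene. Friction and masses are not known exactly. Their poses are not given: they have to be found in the camera images.
- clamp: Work clamp fixed on the desk: flat aluminium bed 80 wide (x), 300 mm long (y), top 20 mm above the desk. Origin: centre of its underside; y runs along the bed from the sliding jaw to the back jaw, z up. A rubber pad under the amp is 22.5 mm above the desk. The back jaw (50 mm high) has a sprung pad 76 mm wide, its face at y = +102 mm when free.
- jaw (a joint): Travel of the sliding jaw along the clamp's +y, m: 0 = farthest from the back jaw (jaw face at y = -45 mm of the clamp), at most 0.120 (face at +75 mm). Slides with about 3 N of friction when the knob is slack; held fast when the knob is tight.
- jaw_face (a point): Middle of the sliding jaw's rubber face (74 mm wide, 23 mm high), 36 mm above the desk. The jaw is dark steel, 88 mm wide; its saddle reaches 70 mm behind the face (top 41 mm, jaw plate 51 mm above the desk). Axes as the clamp's.
- knob (a joint): Angle of the clamp knob, rad: 0 = slack (stop), grows as it turns clockwise seen from above; the screw begins to bite at about 0.9 and the stop, fully tight, is at 1.55. Stays where it is left. Needs about 0.2 N m.
- knob_grip (a point): Point to grip the knob: on its upright axis, 74 mm above the desk, 42 mm behind the jaw face; rides on the sliding jaw. The knob is a red bar 50 long, 13 thick, 24 mm high (60 to 84 mm above the desk) on a stem 13 mm thick. The point's y axis runs along the bar, x across it (grip it across the 13 mm). Fully tight, the bar lies along the bed; slack, across it.
- back_pad (a joint): How far the sprung pad of the back jaw is pushed in, m: 0 = free, 0.008 = fully in; spring 1 N per mm.
- amp: Headphone amp: black metal box 98 long (x), 48 wide (y), 30 mm high, 210 g, a small knob and copper plate at its -x end. Lies on the clamp's rubber pad between the jaws, long sides roughly parallel to the jaw faces. Origin: on its underside, 20 mm above the desk, 7 mm toward -x from the box's middle, level with the feet; top 52 mm above the desk.
- screwdriver: Yellow screwdriver 150 mm long lying on the desk near the clamp. To be left alone. Origin: near its middle, on the desk.
- usb_stick: Grey USB stick 57x18x8 mm lying on the desk near the clamp. To be left alone. Origin: under its middle.
- switch_tester: Switch tester: 59x59x22 mm, nine coloured key switches on a clear plate, lying on the desk beside the clamp. To be left alone. Origin: under its middle.

How it is judged:
By the outcome, as a careful person would: the job done as asked, in the order asked, and still so for the second after the job is handed in, with the robot touching nothing.
It also fails if it takes over 40 s, if anything falls off the work surface, if the arm or the gripper's body presses on something with over 40 N, if the wrist force passes 120 N, or if a joint passes its speed limit or range.

## Working session

There is one attempt and no reset: what is moved stays moved. The work goes in short steps, each a Python script; the robot and the scene stay as the last script left them, time stands still between calls to the robot, and variables do not carry over. Pictures are saved under pics/ and viewed, at most 10 in all, crops included, and the job is handed in when it is done.

```bash
mkdir -p pics
cat > h.py <<'E'
import numpy as np, cv2
from rig import ctrl, capture, camera_params, ticket, readout
def save(name,f):
    im,d=capture(name); cv2.imwrite('pics/'+f+'.png',im[:,:,::-1]); np.save('pics/'+f+'.npy',d)
    p=camera_params(name); np.savez('pics/'+f+'_p.npz',K=p['camera_matrix'],R=p['R'],t=p['t']); return im,d
def world(f,u,v,z=None):
    p=np.load('pics/'+f+'_p.npz'); r=np.linalg.solve(p['K'],[u,v,1.]); o=-p['R'].T@p['t']; w=p['R'].T@r
    if z is None: return o+w*np.load('pics/'+f+'.npy')[int(v),int(u)]
    return o+w*(z-o[2])/w[2]
E
python3 - <<'E'
from h import *
for n in('top','side'):
    im,d=save(n,n+'0'); p=camera_params(n); print(n,-p['R'].T@p['t'])
a=cv2.imread('pics/top0.png');cv2.imwrite('pics/top0v.png',cv2.resize(a,(800,600),interpolation=2))
print(readout.get_t(),readout.get_tcp_rot())
E
```

```text
top [ 0.4077082  -0.04252473  0.91817527]
side [ 0.43354234 -0.77517114  0.57753964]
0.1 [-1.79943070e+02 -6.17298384e-04  2.61727439e+01]
```

View pics/top0v.png

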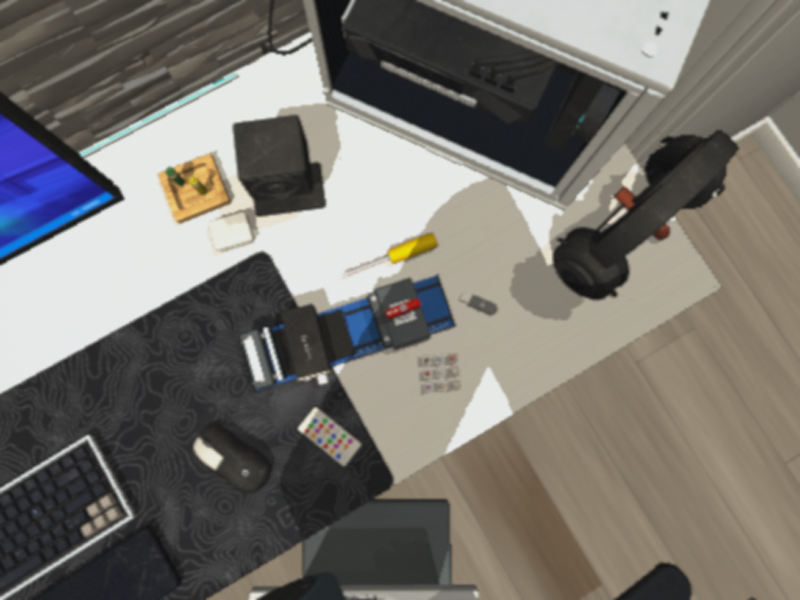

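View pics/side0.png

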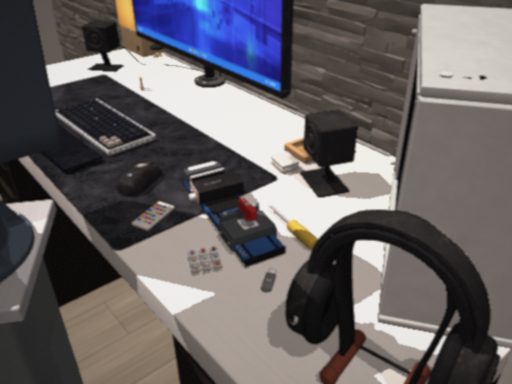

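The top view shows the clamp from about (447,302) at its free end to (257,358) at the back jaw. The red knob is at (403,308) and the amp at (307,342). I'll enlarge that area.

Run:
```python
from h import *
a=cv2.imread('pics/top0.png')[165:265,150:300];cv2.imwrite('pics/c0.png',cv2.resize(a,None,fx=5.3333,fy=5.3333,interpolation=2))
for n,(u,v) in dict(knob=(403,308),ampL=(300,330),bedend=(440,290),jawplate=(380,320),back=(262,357)).items(): print(n,world('top0',u*.64,v*.64))
```

```text
knob [ 0.53389878 -0.0553839   0.0842285 ]
ampL [0.50810831 0.08843366 0.05113873]
bedend [ 0.5698032  -0.11064212  0.02222577]
jawplate [ 0.522096   -0.02347744  0.04992942]
back [0.4707826  0.14105386 0.04768803]
```

View pics/c0.png

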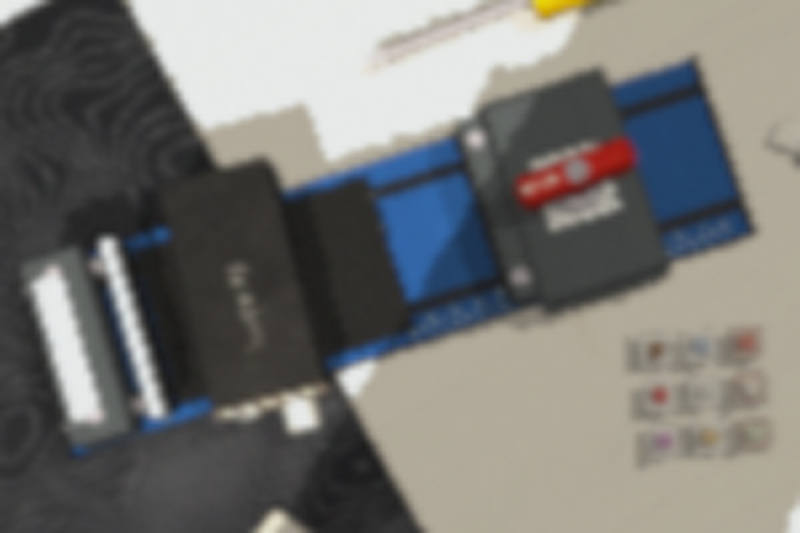

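The crop shows these features:
- **Knob:** the red bar runs from (515,195) to (635,150) and lies nearly along the bed.
- **Bed:** the end corners are at (697,60) and (755,232).
- **Jaw:** the top edge of its face runs from (462,130) to (520,300).
- **Amp:** its jaw-side edge runs from (272,160) to (330,375).
- **Pad:** the white strip runs from (100,240) to (155,418).

```bash
cat >> h.py <<'E'
def redbar(f):
    im=cv2.imread('pics/'+f+'.png').astype(int); m=(im[:,:,2]>110)&(im[:,:,1]<70)&(im[:,:,0]<70)
    P=np.array([world(f,u,v,.084) for v,u in np.argwhere(m)]); P=P[np.hypot(P[:,0]-.53,P[:,1]-.02)<.13]
    c,s,a=cv2.minAreaRect((P[:,:2]*1000).astype(np.float32)); b=cv2.boxPoints((c,s,a)); e=[b[1]-b[0],b[2]-b[1]]; e=max(e,key=np.linalg.norm)
    return np.array(c)/1000,s,np.degrees(np.arctan2(e[1],e[0]))%180,len(P)
E
python3 - <<'E'
from h import *
w=lambda u,v,z:world('top0',150+(u+.5)/5.3333-.5,165+(v+.5)/5.3333-.5,z)[:2]
print('bar',redbar('top0'))
def line(n,a,b,z):
    A,B=w(*a,z),w(*b,z);d=A-B;print(n,A.round(4),B.round(4),np.linalg.norm(d).round(4),(np.degrees(np.arctan2(d[1],d[0]))).round(1))
line('bedend',(697,60),(755,232),.02)
line('bedlong',(380,160),(697,60),.02)
line('bedlong2',(75,455),(755,232),.02)
line('jawface',(462,130),(515,300),.051)
line('amp jaw side',(275,165),(330,375),.052)
line('amp back side',(165,185),(215,415),.052)
line('pad',(100,240),(155,418),.05)
E
```

```text
bar (array([ 0.53512872, -0.05417069]), (11.502355575561523, 47.71818542480469), np.float32(111.84809), 75)
bedend [ 0.593  -0.1081] [ 0.5182 -0.1318] 0.0785 17.6
bedlong [0.5496 0.0282] [ 0.593  -0.1081] 0.1431 107.7
bedlong2 [0.4251 0.1543] [ 0.5182 -0.1318] 0.3009 108.0
jawface [ 0.5573 -0.008 ] [ 0.4867 -0.03  ] 0.0739 17.3
amp jaw side [0.5426 0.069 ] [0.4563 0.0451] 0.0895 15.5
amp back side [0.5344 0.114 ] [0.4403 0.0913] 0.0968 13.6
pad [0.5119 0.1404] [0.4393 0.1159] 0.0767 18.7
```

Run:
```python
from h import *
q0=readout.get_qpos();print(q0)
c=[.5351,-.0542]; y=np.array([-.3057,.952])
for yaw in(111.8,-68.2,-158.2,199.8,19.8):
  for off in(0,.1):
    p=np.array(c)+off*y; q=ctrl.solve_ik([*p,.057],[180,0,yaw]); print(yaw,off,None if q is None else np.round(q,1))
```

```text
[-6.38265823e+01  1.22214936e+01 -2.00420883e+00  7.58312272e+01
  6.17967571e-04  9.00006732e+01]
111.8 0 [ -5.8  22.1 -14.5  53.3   0.   62.4]
111.8 0.1 [  4.6  18.8 -19.5  51.7   0.   72.8]
-68.2 0 [  -5.8   22.1  -14.5   53.3    0.  -117.6]
-68.2 0.1 [   4.6   18.8  -19.5   51.7    0.  -107.2]
-158.2 0 [ -5.8  22.1 -14.5  53.3   0.  -27.6]
-158.2 0.1 [  4.6  18.8 -19.5  51.7   0.  -17.2]
199.8 0 [ -5.8  22.1 -14.5  53.3   0.  -25.6]
199.8 0.1 [  4.6  18.8 -19.5  51.7   0.  -15.2]
19.8 0 [ -5.8  22.1 -14.5  53.3   0.  154.4]
19.8 0.1 [  4.6  18.8 -19.5  51.7   0.  164.8]
```

Run:
```python
from h import *
ctrl.movep([.5351,-.0542,.17],[180,0,111.8])
im,d=save('wrist','w0'); print(redbar('w0'),readout.get_position(),readout.get_t())
m=(d>0); cv2.imwrite('pics/w0v.png',cv2.imread('pics/w0.png'))
```

```text
(array([ 0.50300104, -0.06946871]), (76.00305938720703, 42.11051559448242), np.float32(23.338865), 160) [ 0.53502262 -0.05512894  0.17014121] 1.9917
```

View pics/w0v.png

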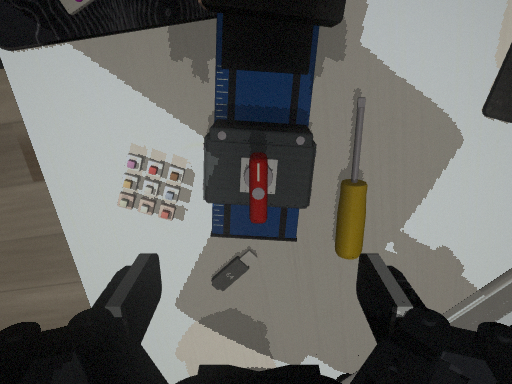

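The wrist view shows the red bar from (259,153) to (258,222). The bed edges run nearly vertical at x≈215 and x≈310. I'll use depth around the bar to refine it.

Run:
```python
from h import *
P=np.array([world('w0',u,v) for v in range(140,235) for u in range(240,278)])
Q=P[(P[:,2]>.078)&(P[:,2]<.09)]; c,s,a=cv2.minAreaRect((Q[:,:2]*1000).astype(np.float32)); b=cv2.boxPoints((c,s,a)); print(c,s,a,len(Q),np.median(Q[:,2])); print(b)
x=Q[:,:2]-Q[:,:2].mean(0); e=np.linalg.eigh(x.T@x)[1][:,1]; print(Q.mean(0),np.degrees(np.arctan2(e[1],e[0]))%180)
for u,v,z in[(218,40,.02),(213,238,.02),(316,40,.02),(296,240,.02),(207,130,.051),(312,128,.051)]: print(u,v,world('w0',u,v,z).round(4), world('w0',u,v).round(4))
```

```text
(534.515869140625, -55.059478759765625) (12.876611709594727, 49.23612594604492) 21.186933517456055 1183 0.08429228601416844
[[519.6155   -34.432327]
 [537.41003  -80.34039 ]
 [549.41626  -75.68663 ]
 [531.6217   -29.778564]]
[ 0.5337777  -0.05344505  0.08399011] 111.45766010070032
218 40 [0.4668 0.0299 0.02  ] [0.467  0.0299 0.0217]
213 238 [ 0.5204 -0.1353  0.02  ] [ 5.214e-01 -1.457e-01  4.000e-04]
316 40 [0.5384 0.0584 0.02  ] [0.5385 0.0585 0.0195]
296 240 [ 0.5944 -0.1081  0.02  ] [ 0.5939 -0.1075  0.0214]
207 130 [ 0.4842 -0.0338  0.051 ] [ 0.4803 -0.0444  0.0007]
312 128 [ 0.558  -0.0028  0.051 ] [ 0.568  -0.0074  0.0014]
```

```bash
cat >> h.py <<'E'
def st(l): print(l,'t%.2f'%readout.get_t(),'F',np.round(readout.get_contact_force(),1),'M',np.round(readout.get_wrist_torque(),2),'op %.3f'%readout.get_opening(),'pos',np.round(readout.get_position(),4),'yaw %.1f'%readout.get_tcp_rot()[2],'g %.0f'%readout.get_grip_force())
def turn(dyaw):
    q=np.array(readout.get_qpos(),float); q[5]-=dyaw; ctrl.movej(q)
E
python3 - <<'E'
from h import *
st('a')
ctrl.movep([.5345,-.0551,.11],[180,0,111.3])
print(ctrl.move_straight([.5345,-.0551,.056],max_speed=.08,until_force=8)); st('down')
ctrl.gripper_to(.3,force=30); st('mid')
ctrl.gripper_to(0,force=60); st('grip')
E
```

```text
a t1.99 F [-0.9 -0.2  0.6] M [0.02 0.03 0.02] op 0.997 pos [ 0.535  -0.0551  0.1701] yaw 111.7 g 0
False
down t3.17 F [-0.1  0.1 -1.4] M [ 0.01  0.   -0.02] op 0.997 pos [ 0.5349 -0.0551  0.0566] yaw 111.3 g 0
mid t3.77 F [-0.2 -0.5  0.6] M [0.04 0.   0.04] op 0.300 pos [ 0.5345 -0.0551  0.056 ] yaw 111.3 g 0
grip t4.03 F [0.1 0.9 2.8] M [0.1  0.15 0.13] op 0.140 pos [ 0.5346 -0.0551  0.0561] yaw 111.3 g 59
```

Run:
```python
from h import *
turn(30); st('30'); turn(50); st('80')
y=np.array([-.309,.951]);p=np.array(readout.get_position())
print(ctrl.move_straight([*(p[:2]+.03*y),p[2]],max_speed=.06,until_force=15)); st('slid')
save('top','t1'); a=cv2.imread('pics/t1.png')[165:265,150:300];cv2.imwrite('pics/c1.png',cv2.resize(a,None,fx=5.3333,fy=5.3333,interpolation=2))
```

```text
30 t4.59 F [0.5 0.3 1.5] M [ 0.07 -0.08  0.06] op 0.144 pos [ 0.5346 -0.055   0.0561] yaw 141.1 g 59
80 t5.43 F [1.4 1.  1.2] M [ 0.12 -0.15  0.16] op 0.138 pos [ 0.5346 -0.055   0.0561] yaw -169.1 g 59
False
slid t6.08 F [1.2 2.8 1.5] M [ 0.66 -0.02 -0.12] op 0.142 pos [ 0.5252 -0.0259  0.0561] yaw -168.9 g 59
```

View pics/c1.png

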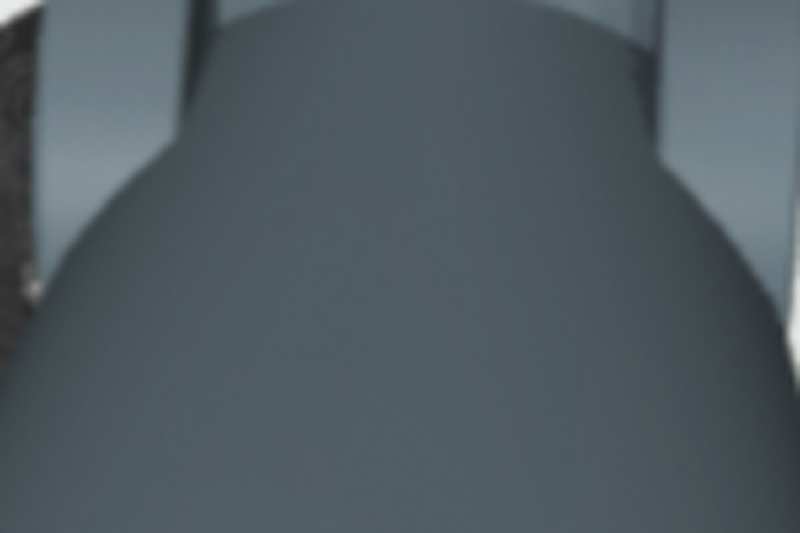

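The arm blocks the top view here. The roughly 3 N of force along y fits the jaw sliding. I'll go on by force.

Run:
```python
from h import *
y=np.array([-.309,.951]);x=np.array([.951,.309]);p=np.array(readout.get_position())
def go(d,v):
    r=ctrl.move_straight([*(p[:2]+d*y),p[2]],max_speed=v,until_force=20); F=readout.get_contact_force()[:2]
    q=np.array(readout.get_position())[:2]-p[:2]; print('%.3f Fy %.1f Fx %.1f act %.4f t %.2f'%(d,F@y,F@x,q@y,readout.get_t()),r)
go(.035,.06)
for d in np.arange(.038,.0621,.003): go(d,.02)
```

```text
0.035 Fy 3.4 Fx 1.2 act 0.0356 t 6.88 False
0.038 Fy -1.7 Fx 1.1 act 0.0379 t 7.17 False
0.041 Fy -1.1 Fx 0.8 act 0.0411 t 7.47 False
0.044 Fy -0.3 Fx 1.0 act 0.0443 t 7.78 False
0.047 Fy -1.5 Fx 1.7 act 0.0472 t 8.07 False
0.050 Fy -2.2 Fx 0.8 act 0.0502 t 8.38 False
0.053 Fy -2.0 Fx 0.5 act 0.0532 t 8.68 False
0.056 Fy -2.2 Fx 1.0 act 0.0562 t 8.97 False
0.059 Fy -0.7 Fx 0.2 act 0.0593 t 9.28 False
0.062 Fy -1.9 Fx 0.7 act 0.0622 t 9.57 False
```

Run:
```python
from h import *
w,_=save('wrist','w2'); s,_=save('side','s2')
cv2.imwrite('pics/v2.png',np.hstack([cv2.resize(w,(400,300),interpolation=3),cv2.resize(s[140:245,170:310],(400,300),interpolation=2)])[:,:,::-1])
```

```text
(no output)
```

View pics/v2.png

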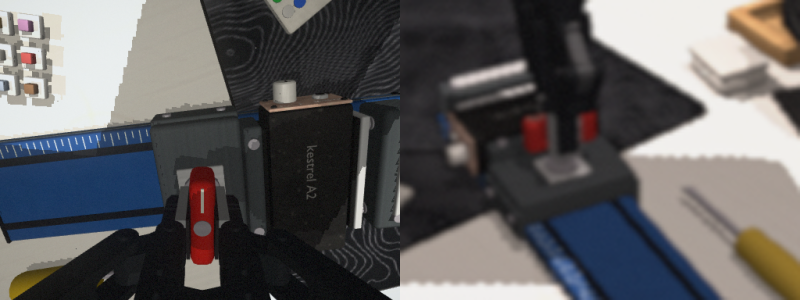

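The wrist view (left half) shows the jaw edge at x≈243–262 and the amp at 262–352. The white pad is at 355–365. I'll enlarge that part.

Run:
```python
from h import *
a=cv2.imread('pics/w2.png')[100:260,290:503];cv2.imwrite('pics/w2c.png',cv2.resize(a,None,fx=3.75,fy=3.75,interpolation=2))
```

```text
(no output)
```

View pics/w2c.png

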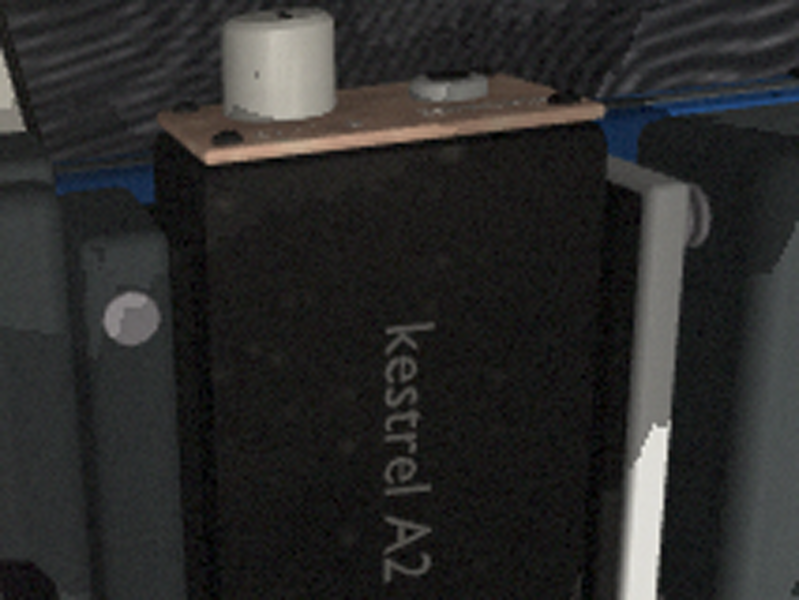

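The crop shows the jaw plate, then the amp from (205,160) to (605,130), then the pad plate (front edge 640, back edge 688). They are all nearly touching. I'll measure the positions along the clamp.

```bash
cat >> h.py <<'E'
O=np.array([.5101,.0217]);Y=np.array([-.309,.951]);X=np.array([.951,.309])
def loc(f,u,v,z=None):
    P=world(f,u,v,z); return np.round(np.r_[(P[:2]-O)@X,(P[:2]-O)@Y,P[2]]*1000,1)
E
python3 - <<'E'
from h import *
for n,u,v,z in[('jaw',165,240,.051),('jaw',184,590,.051),('ampL',207,160,.052),('ampL',216,590,.052),('ampR',604,130,.052),('ampR',582,590,.052),('padF',642,185,None),('padF',628,590,None),('padB',686,185,None),('padB',656,590,None),('padmid',650,500,None),('gap',612,400,None)]:
    uu,vv=290+(u+.5)/3.75-.5,100+(v+.5)/3.75-.5
    print(n,loc('w2',uu,vv,z),loc('w2',uu,vv))
f=readout.get_position(); print('knob local y',(np.array(f[:2])-O)@Y)
E
```

```text
jaw [-39.1  49.9  51. ] [-39.1  49.9  51. ]
jaw [ 8.4 50.  51. ] [ 8.5 50.  50.9]
ampL [-48.3  55.   52. ] [-48.5  54.9  52.7]
ampL [ 8.3 53.9 52. ] [ 8.7 54.1 51.4]
ampR [-46.4 100.4  52. ] [-46.4 100.3  52.1]
ampR [ 14. 101.  52.] [-82.2  21.5 199.5]
padF [-37.9 108.   46.9] [-37.9 108.   46.9]
padF [ 16.4 108.5  49.3] [ 16.4 108.5  49.3]
padB [-34.1 119.7  36.3] [-34.1 119.7  36.3]
padB [ 16.9 112.2  49.2] [ 16.9 112.2  49.2]
padmid [  2.8 109.8  50.4] [  2.8 109.8  50.4]
gap [-10.9 105.1  48.6] [-10.9 105.1  48.6]
knob local y 0.012038639284635725
```

Run:
```python
from h import *
p=np.array(readout.get_position())
for d in(.0015,.003,.0045):
    ctrl.move_straight([*(p[:2]+d*Y),p[2]],max_speed=.015,until_force=25); ctrl.pause(.15); F=readout.get_contact_force()[:2]
    print(d,'Fy %.1f Fx %.1f knob y %.4f'%(F@Y,F@X,(np.array(readout.get_position())[:2]-O)@Y), readout.get_t())
save('wrist','w3')
a,b=[cv2.imread(f'pics/{k}.png')[100:260,290:503] for k in('w2','w3')];cv2.imwrite('pics/w3c.png',cv2.resize(np.hstack([a,b])[:,:],(800,300),interpolation=2))
for z in ('w2','w3'):
  print(z,[ [loc(z,u,v)[1:].tolist() for u in range(440,482,3)] for v in(215,)])
```

```text
0.0015 Fy -2.5 Fx 0.4 knob y 0.0136 10.0917
0.003 Fy -2.5 Fx 0.2 knob y 0.0151 10.4917
0.0045 Fy -4.6 Fx -0.4 knob y 0.0165 10.8917
w2 [[[97.1, 53.0], [98.6, 52.9], [100.6, 51.7], [103.9, 48.0], [105.3, 48.2], [106.3, 48.8], [108.1, 48.2], [108.6, 49.8], [109.7, 50.3], [112.2, 48.5], [120.8, 36.7], [120.7, 39.3], [120.5, 42.0], [120.4, 44.5]]]
w3 [[[101.4, 53.4], [102.7, 53.3], [104.7, 52.3], [107.7, 49.2], [109.1, 49.2], [110.4, 49.4], [111.5, 50.1], [113.6, 48.9], [120.5, 39.5], [120.6, 41.9], [120.4, 44.7], [120.6, 46.7], [120.5, 49.1], [121.5, 49.8]]]
```

View pics/w3c.png

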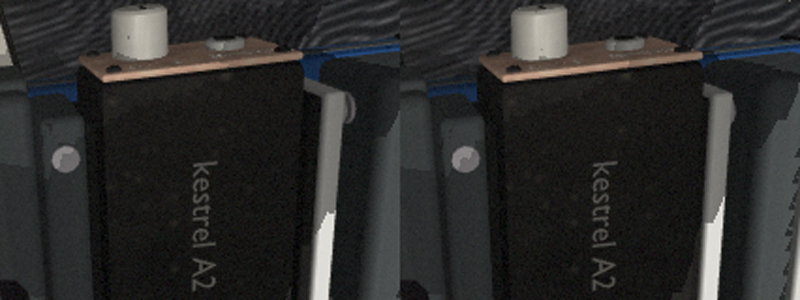

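The right half of the picture shows the dark strip between the amp and the plate nearly closed. I need to quantify how far the pad has moved.

Run:
```python
from h import *
for v in(170,190,240,250):
  for f in('w2','w3'):
    g=cv2.imread(f'pics/{f}.png',0)[v].astype(float); us=np.arange(435,490)
    s=' '.join('%d:%d'%(loc(f,u,v,.05)[1]*1,g[u]) for u in us if 99<loc(f,u,v,.05)[1]<122)
    G=np.gradient(g); w=[u for u in us if 100<loc(f,u,v,.05)[1]<120]; 
    up=max(w,key=lambda u:G[u]); dn=min(w,key=lambda u:G[u])
    print(v,f,'front',loc(f,up,v,.05)[1],'back',loc(f,dn,v,.05)[1]); print(s)
```

```text
170 w2 front 106.5 back 111.9
99:19 99:18 100:21 100:22 101:19 101:24 102:12 102:11 103:6 103:15 103:17 104:15 104:20 105:19 105:17 106:19 106:51 107:77 107:95 107:110 108:121 108:123 109:117 109:119 110:117 110:116 111:117 111:110 111:42 112:27 112:24 113:19 113:29 114:24 114:21 115:21 115:31 115:24 116:24 116:21 117:22 117:24 118:24 118:20 119:27 119:26
170 w3 front 108.3 back 113.2
99:18 100:23 100:19 101:18 101:17 102:19 102:22 102:21 103:19 103:18 104:26 104:17 105:11 105:24 106:20 106:22 107:11 107:8 107:27 108:65 108:86 109:102 109:117 110:121 110:118 111:119 111:119 111:120 112:116 112:115 113:88 113:27 114:30 114:25 115:17 115:25 115:17 116:21 116:24 117:22 117:27 118:24 118:26 119:26 119:23 119:32 120:29 120:29 121:31 121:29
190 w2 front 106.7 back 111.7
99:19 99:18 100:18 100:17 101:21 101:19 102:18 102:18 103:15 103:14 104:13 104:24 104:16 105:17 105:17 106:31 106:63 107:87 107:105 108:118 108:117 109:120 109:118 109:118 110:117 110:115 111:117 111:64 112:22 112:30 113:26 113:22 114:24 114:28 114:25 115:24 115:24 116:17 116:23 117:21 117:28 118:21 118:18 119:21 119:24 120
[... 1113 characters left out ...]
107.3 back 111.7
99:12 99:12 100:23 100:25 101:21 101:18 102:16 102:5 102:12 103:20 103:27 104:27 104:26 105:30 105:29 106:46 106:76 107:132 107:182 108:221 108:220 109:222 109:219 110:220 110:220 111:221 111:160 112:33 112:19 113:23 113:18 114:22 114:21 115:20 115:20 116:28 116:20 117:28 117:25 118:18 118:22 119:23 119:28 119:34 120:37 120:48 121:50 121:56
250 w3 front 108.8 back 113.2
101:18 102:23 102:19 103:18 103:24 104:24 104:20 104:39 105:37 105:38 106:28 106:33 107:27 107:38 108:73 108:131 109:178 109:222 110:222 110:219 111:220 111:217 112:220 112:223 113:164 113:35 114:21 114:26 115:24 115:23 116:26 116:26 117:25 117:19 118:19 118:21 119:17 119:33 120:35 120:39 121:44 121:51 121:57
```

The pad has moved in about 1.7 mm so far, so contact began partway through this move. I'll advance 2.4 mm more, re-check, then tighten. The bar sits 85.6–88° from tight.

Run:
```python
from h import *
p=np.array(readout.get_position()); d=.0024
ctrl.move_straight([*(p[:2]+d*Y),p[2]],max_speed=.015,until_force=25); ctrl.pause(.2); st('adv'); save('wrist','w4')
def back(f,v):
    g=cv2.imread(f'pics/{f}.png',0)[v].astype(float); w=[u for u in range(435,495) if 100<loc(f,u,v,.05)[1]<120]
    G=np.gradient(g); dn=min(w,key=lambda u:G[u]); return loc(f,dn,v,.05)[1]
b=np.array([[back(f,v) for v in(170,190,240,250)] for f in('w2','w3','w4')]); print(b, b.mean(1)-b[0].mean())
c=(b[2]-b[0]).mean()
if 3<c<5:
    turn(50); st('50')
    turn(30); st('80')
    turn(5); st('85')
    for i in range(4):
        turn(2); ctrl.pause(.1); st('+2')
        if abs(readout.get_wrist_torque()[2])>1.2: break
```

```text
adv t11.45 F [ 1.8 -5.   0.9] M [-1.05 -0.35 -0.01] op 0.141 pos [0.504  0.0394 0.0561] yaw -168.9 g 59
[[111.9 111.7 111.8 111.7]
 [113.2 113.4 113.3 113.2]
 [115.5 115.7 115.6 115.4]] [0.    1.5   3.775]
50 t12.34 F [0.2 2.2 9.4] M [  0.28  -0.09 -14.48] op 0.142 pos [0.5046 0.0389 0.0567] yaw -119.7 g 486
80 t12.90 F [ 5.7 -1.5  3.5] M [ -0.2   -1.03 -27.62] op 0.143 pos [0.5053 0.0376 0.057 ] yaw -90.7 g 928
85 t13.15 F [5.3 1.9 1.3] M [  0.43  -0.89 -29.26] op 0.146 pos [0.5057 0.0367 0.0571] yaw -86.8 g 990
+2 t13.50 F [5.2 2.5 0.1] M [  0.65  -0.78 -29.7 ] op 0.145 pos [0.506  0.0358 0.0571] yaw -85.8 g 1006
```

I turned it the wrong way: positive yaw is loosening, so I pushed against the slack stop. I'll back off to the earlier pose and look.

Run:
```python
from h import *
turn(-40); st('-40')
ctrl.movep([.504,.0394,.0561],[180,0,-168.9]); st('back')
save('wrist','w5')
def back(f,v):
    g=cv2.imread(f'pics/{f}.png',0)[v].astype(float); w=[u for u in range(435,495) if 100<loc(f,u,v,.05)[1]<120]
    G=np.gradient(g); return loc(f,min(w,key=lambda u:G[u]),v,.05)[1]
print([back('w5',v)-back('w2',v) for v in(170,190,240,250)])
```

```text
-40 t14.22 F [ 1.  -3.4 -3.2] M [ -0.55  -0.27 -12.24] op 0.143 pos [0.5056 0.0358 0.0568] yaw -125.7 g 408
back t14.97 F [ 2.4 -8.7  0.1] M [-1.82 -0.34 -0.18] op 0.141 pos [0.504  0.0397 0.0562] yaw -168.2 g 59
[np.float64(3.799999999999997), np.float64(3.8999999999999915), np.float64(4.0), np.float64(4.0)]
```

View pics/w5.png

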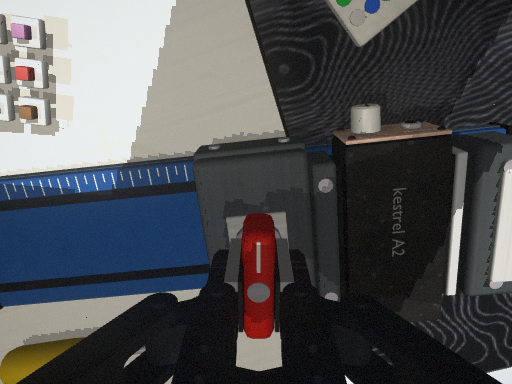

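The picture shows the bar still aligned in the fingers at (258,275), with the amp tight between jaw and pad. The pad is in about 3.9 mm, so nothing was lost. Now I'll tighten clockwise.

Run:
```python
from h import *
p=[.504,.0396,.0561]
for yaw in(150,116,112,110,108.5,107.5,106.5,105.5,104.5):
    ctrl.movep(p,[180,0,yaw]); ctrl.pause(.1); st(yaw)
    if abs(readout.get_wrist_torque()[2])>1: break
```

```text
150 t15.85 F [ 1.2 -8.7 -0. ] M [-1.87 -0.29 -0.11] op 0.142 pos [0.5039 0.0398 0.0561] yaw 150.7 g 59
116 t16.57 F [ 0.6 -9.6  1.8] M [-1.89 -0.18 -0.1 ] op 0.142 pos [0.5038 0.0398 0.0561] yaw 116.7 g 59
112 t16.93 F [  1.2 -10.6   2.2] M [-1.9  -0.14 -0.07] op 0.141 pos [0.5038 0.0398 0.0562] yaw 112.7 g 59
110 t17.27 F [ 1.6 -9.1  1.4] M [-1.92 -0.18 -0.16] op 0.133 pos [0.5038 0.0398 0.0562] yaw 110.7 g 60
108.5 t17.62 F [ 0.  -9.6  2.1] M [-1.95 -0.11 -0.09] op 0.138 pos [0.5038 0.0398 0.0562] yaw 109.2 g 60
107.5 t17.98 F [ 0.1 -9.5  1.1] M [-1.86 -0.13 -0.05] op 0.139 pos [0.5038 0.0398 0.0562] yaw 108.2 g 60
106.5 t18.32 F [ 0.7 -9.7  1.1] M [-1.96 -0.14  0.27] op 0.138 pos [0.5038 0.0398 0.0562] yaw 107.2 g 60
105.5 t18.68 F [ -0.2 -10.2   1.6] M [-1.99 -0.12  0.69] op 0.139 pos [0.5038 0.0398 0.0562] yaw 106.3 g 60
104.5 t19.02 F [ -0.4 -10.    2.2] M [-2.   -0.1   1.11] op 0.136 pos [0.5038 0.0398 0.0562] yaw 105.3 g 64
```

Run:
```python
from h import *
ctrl.gripper_to(1.0); st('open')
p=readout.get_position(); ctrl.move_straight([p[0],p[1],.17],max_speed=.1); save('wrist','w6')
ctrl.movep([.4,-.25,.3],[180,0,60]); st('up'); save('top','t6')
print('bar',redbar('t6'))
for f in('top0','t6'): # pad white strip rows
    pass
a=cv2.imread('pics/t6.png')[165:265,150:300];a=cv2.resize(a,(400,267),interpolation=2);b=cv2.resize(cv2.imread('pics/w6.png'),(400,300));b=b[:267]
cv2.imwrite('pics/v6.png',cv2.resize(np.hstack([a,b]),(800,267)))
```

```text
open t19.73 F [ 0.4  0.1 -0.5] M [-0.04  0.03  0.03] op 1.002 pos [0.504  0.0396 0.0561] yaw 104.5 g 0
up t22.33 F [ 0.1 -0.2  0.4] M [ 0.03 -0.04  0.04] op 1.000 pos [ 0.4003 -0.2493  0.2995] yaw 60.1 g 0
bar (array([0.50408105, 0.04080164]), (11.546599388122559, 49.73689651489258), np.float32(107.41105), 79)
```

View pics/v6.png

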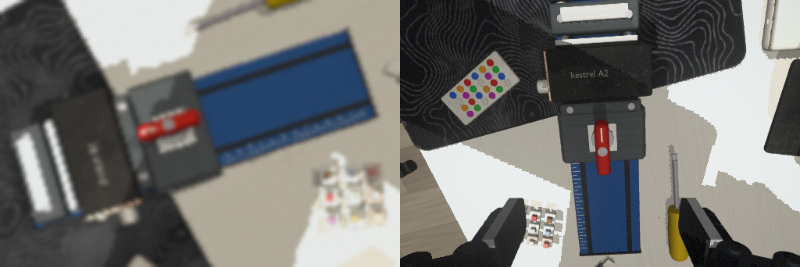

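The bar now lies along the bed at 107.4°, the knob is where I left it, and the amp sits square between jaw and pad. The other items weren't touched.

```bash
python3 -c "
from h import *
print(ticket.sign_off())"
```

```text
the job is handed in; nothing more can be done
None
```

The job is handed in: the amp sits square, pressed about 4 mm into the sprung pad, with the knob turned to its tight stop. On the way I turned the knob the wrong way once, pressing it against its slack stop with about 30 N m at the wrist before backing off, and saw no damage or shift afterwards.

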